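# Trip the food-waste caddy and hold its lid open

## Task

I want to scrape a plate into the food-waste caddy: press its front trip lever all the way down so that the lid pops up, let the lever come back up, then lift the lid by its bar to 60 degrees from closed and keep holding it there with the fingers. The lid would spring shut, so the program finishes while still holding it, at rest at 60 degrees. Leave the tin, the mug and the small bowl where they stand.

Things in the scene. Friction and masses are not known exactly. Their poses are not given: they have to be found in the camera images.
- caddy: Grey rectangular food-waste caddy, 140 mm deep (x), 240 mm wide (y), rim 125 mm above the worktop, fixed to it. Origin: centre of its underside. Its x axis points from its front (lever and bar side, towards the robot) to its back (hinge side), y to the left as the robot sees it, z up. Yaw within 0.25 rad.
- lid (a joint): Angle in rad of the aluminium lid (152 x 252 x 7 mm, 0.25 kg): 0 closed, grows as its front edge rises, 1.047 = 60 degrees, stop at 1.75. A catch holds it below 0.01 until the trip lever is pressed; then a hinge spring lifts it to about 0.2 (0.15 to 0.25). Raised farther it springs back to that (about 4 N at the bar at 60 degrees).
- lid_axis (a point): Middle of the lid's hinge axis at the back of the caddy, 74 mm behind the caddy's centre and 129 mm above the worktop. The axis runs along the caddy's y. It does not move with the lid.
- lid_bar (a point): Middle of the lid's round steel grip bar, 10 mm thick, 90 mm long, along caddy y, with 40 mm clear between it and the lid's front edge. Moves with the lid, 196 mm from the axis. Closed: caddy x -0.122, y -0.058, z 0.133 (0.02 rad above level from the axis); at 60 degrees: x -0.021, z 0.301. It can be straddled from above and turns between the pads.
- trip (a joint): Angle of the trip lever in rad: 0 up at rest, 0.30 fully down on its stop. It springs back by itself when let go. The catch frees the lid at about 0.15.
- trip_pad (a point): Middle of the top of the trip lever's black ribbed press pad, 40 mm (x) by 44 mm (y), in front of the caddy, free from above: caddy x -0.152, y +0.068 (left end), z 0.089. Pressed straight down it sinks 21 mm to the stop, turning about a pivot 72 mm behind it; 2 N at first, about 6 N at the end.
- tin_beans: Bystander: food tin, 75 mm across, 110 mm high, left of the caddy. Origin: centre of its underside.
- dip_bowl_0: Bystander: small pale dip bowl, 82 mm across, 34 mm high, nearer the robot than the caddy. Origin: centre of its underside.
- mug_cream: Bystander: cream mug with a handle, 92 mm across, 93 mm high, towards the front left. Origin: centre of its underside.

How it is judged (in metres and radians):
On the way, in this order (a step that is already met when the one before it is completed fails the run):
1. the trip lever is pressed fully down (value of joint trip above 0.27 rad), for 0.05 s.
2. the trip lever is back up and the lid is free of its catch (value of joint trip below 0.04 rad and value of joint lid above 0.08 rad), for 0.1 s.
3. the fingers hold the lid at 60 degrees (value of joint lid between 0.925 and 1.169 rad and contact force between the fingers and lid above 0.5 N), for 0.3 s.
At the end, for the whole second after the job is handed in: The lid stands still (under 0.1 rad/s) at 60 degrees, plus or minus 7, with the fingers touching it with more than 0.5 N; the trip lever is back up (within 0.04 rad); none of the bystanders touches the lid. The robot is still holding (all of step 3 and velocity of joint lid between -0.1 and 0.1 rad/s and value of joint trip below 0.04 rad and contact force between lid and tin_beans below 0.1 N and contact force between lid and dip_bowl_0 below 0.1 N and contact force between lid and mug_cream below 0.1 N); the arm keeps its last pose, push and grip.
It fails at once if the tin is shoved more than 30 mm or tipped (distance of tin_beans from where it was at the start of the episode above 0.03 m or angle between tin_beans's own z axis and vertical above 0.4 rad).
It fails at once if the dip bowl is shoved more than 30 mm or tipped (distance of dip_bowl_0 from where it was at the start of the episode above 0.03 m or angle between dip_bowl_0's own z axis and vertical above 0.4 rad).
It fails at once if the mug is shoved more than 30 mm or tipped (distance of mug_cream from where it was at the start of the episode above 0.03 m or angle between mug_cream's own z axis and vertical above 0.4 rad).
It also fails if it takes over 40 s, if anything falls off the work surface, if the arm or the gripper's body presses on something with over 40 N, if the wrist force passes 120 N, or if a joint passes its speed limit or range.

## Robot

A 7-joint arm with a two-finger parallel gripper is mounted at the origin on the work surface; the furniture and walls round the work are solid. World frame = base frame: x ahead of the robot, y to its left, z up, the work surface at z = 0. Lengths are in m, angles in degrees, forces in N, time in s.
With the tool pointing down it reaches from about 0.425 to 0.875 m from the base axis. Payload 4.7 kg.
Tool frame: the origin (TCP) lies at the very end of the fingers, on their centre line; the grasp point (between the pads) lies ctrl.grasp_offset behind it (ctrl.grasp_offset is the distance from the TCP to the grasp point, in m); z points along the fingers, y is the line along which they close (so a half turn about z gives the same grasp; the last joint's range is limited). The gripper opens to 87 mm and grips with 3 to 60 N. Pads are 19 mm wide; open, the fingers measure 117 mm over their backs; the gripper's body (75 mm by 190 mm) begins 51 mm behind the grasp point.
Start: joints at [72.141, 18.392, -4.016, 83.108, 1.295, 78.541, -3.26], TCP at [0.208, -0.616, 0.195] pointing down, gripper open.
Joint ranges: [-163.93, 163.93], [-17.29, 119.83], [-79.2, 71.16], [3.27, 140.29], [-89.18, 269.18], [5.43, 117.66], [-154.24, 154.24]. Speed limits (degrees/s): [147.25, 147.25, 180, 180, 180, 180, 180].

## Interface

Orientations are given as [roll, pitch, yaw] about the fixed x, y, z axes, in that order (R = Rz(yaw) Ry(pitch) Rx(roll)).
In Python, from plant import read_state, viewer, order, ctrl gives the robot as it stands. The module is installed in compiled form; this text tells all that it offers.
- The arm moves only by the shell command python3 -m inch 'ROWS' [FORCE]. ROWS is JSON, one flat list of numbers, 7 for each row, row after row: the finger opening in m, from 0 to 0.087, then the shift along the tool's x, y, z in m, then the turn, a rotation vector about the tool's x, y, z in degrees. A call has 1 to 8 rows; each row is the pose to reach, as a shift and turn from the pose commanded when the call began, along the tool's axes at that moment; what a row does not reach only later rows make up. A row lasts 1/10 s, in which the tool goes at most 50 mm and 8.59 degrees, less where a joint would pass 70% of its speed; a pose out of reach is approached as far as the arm can. A call with a gripper value outside its range is refused whole. The fingers move at their own pace and stop on an object; FORCE is the grip in N (left out, the last holds). Time passes only in rows, so rows that repeat a pose let the fingers close. It gives the time, the measured TCP pose, the force, the opening and the grip force at its end, in the units of the state.
- read_state(): the state, without advancing time (a new reading comes with each control period).
- viewer.capture(name): name is "scene" or "top" or "wrist"; returns a dict with "image" (384x512x3 uint8, red, green, blue), "camera_matrix" (3x3 intrinsics, pixels), "k1" (the pictures are not rectified: a ray, as slopes to the right and down, at radius r is drawn at 1 + k1 r^2 times it, then the intrinsics apply), "origin" and "rotation" of the camera in the world; the wrist camera has in their place "mount" (4x4, takes a point from camera to tool coordinates, whose origin is the TCP and whose axes are the flange's). Camera axes: x right, y down, z forward; pixel columns grow to the right and rows downward; lengths in m; the calibration is good to about 2 mm. A picture is of the moment at which its call begins: read the wrist's pose just before it. There is no depth.
- order.job_done(): hands the job in; it is judged then, once.
The state is a dict: "clock": time; "joint_positions": joint angles; "dq": joint speeds; "joint_torque": joint torques, N m; "ee_pos": TCP position; "eef_rot": TCP orientation; "contact_force": force on the tool from outside, world axes, zero at the start; "ft_torque": the same for the moment, N m; "opening": finger opening in m; "gripper_force": force on a finger pad.
Only numpy, scipy, OpenCV 4.12 (cv2) and the standard library are available. Lean on these libraries where they do the work, as an engineer would, in place of code of your own. Each camera call takes 0.05 s, during which the arm holds its last target. There are 200 camera calls.

## Working session

There is one attempt and no reset: what is moved stays moved. The work goes in short steps, Python scripts to look and compute and a shell command to move; the robot and the scene stay as the last step left them, time stands still between calls to the robot, and variables do not carry over. Pictures are saved under pics/ and viewed, at most 10 in all, crops included, and the job is handed in when it is done.

```bash
mkdir -p pics; python3 - <<'E'
from plant import read_state, viewer, order, ctrl
import cv2,pickle
s=read_state(); print(s, ctrl.grasp_offset)
for n in ["scene","top","wrist"]:
    c=viewer.capture(n); pickle.dump(c,open(n+'0.pkl','wb'))
    cv2.imwrite(f'pics/{n}0.png',c["image"][:,:,::-1])
    print(n,{k:v for k,v in c.items() if k!="image"})
a=[cv2.imread(f'pics/{n}0.png') for n in ["scene","top"]]
for n,i in zip(["scene","top"],a): cv2.imwrite(f'pics/{n}0b.png',cv2.resize(i,(800,600),interpolation=cv2.INTER_CUBIC))
E
```

```text
{'clock': 0.0, 'joint_positions': array([72.14223369, 18.43817993, -4.01345696, 83.17469216,  1.29442656,
       78.5397799 , -3.26223207]), 'dq': array([ 0.04796993,  0.0449937 , -0.04073631,  0.01233885,  0.05133008,
        0.0415591 ,  0.0183752 ]), 'joint_torque': array([ 7.27543738e-04, -4.91284096e+01, -4.03586207e-01, -3.12532425e+01,
       -6.39189966e-02,  4.38356667e-02,  1.68796796e-04]), 'ee_pos': array([ 0.20776892, -0.6152681 ,  0.19347308]), 'eef_rot': array([-1.79892549e+02,  5.80683101e-03,  1.86632015e+01]), 'contact_force': array([-0.80142649, -0.49836799,  0.11960172]), 'ft_torque': array([-0.04662024, -0.03124515, -0.02193858]), 'gripper_force': 0.0, 'opening': 0.08705198667454409} 0.0187
scene {'camera_matrix': array([[415.83461177,   0.        , 263.8179991 ],
       [  0.        , 415.83461177, 185.01255576],
       [  0.        ,   0.        ,   1.        ]]), 'k1': 0.03064296814974828, 'origin': array([5.39033442e-04, 4.57032245e-01, 7.56819631e-01]), 'rotation': array([-136.14359453,   -0.37484312, -118.4167819 ])}
top {'camera_matrix': array([[352.19023718,   0.        , 254.15181014],
       [  0.        , 352.19023718, 194.32232352],
       [  0.        ,   0.        ,   1.        ]]), 'k1': -0.020181414994450905, 'origin': array([0.35675908, 0.19398314, 0.93141481]), 'rotation': array([-169.59743229,   -1.33795122,  -90.25246435])}
wrist {'camera_matrix': array([[313.06618065,   0.        , 259.27376063],
       [  0.        , 313.06618065, 192.70502721],
       [  0.        ,   0.        ,   1.        ]]), 'k1': 0.02210733200880731, 'mount': array([[-2.12056871e-05, -9.69459416e-01, -2.45251789e-01,
         6.59514164e-02],
       [ 9.99999615e-01,  1.94669667e-04, -8.55977531e-04,
         5.84118960e-04],
       [ 8.77578561e-04, -2.45251712e-01,  9.69459039e-01,
        -1.90102631e-01],
       [ 0.00000000e+00,  0.00000000e+00,  0.00000000e+00,
         1.00000000e+00]])}
```

View pics/scene0b.png

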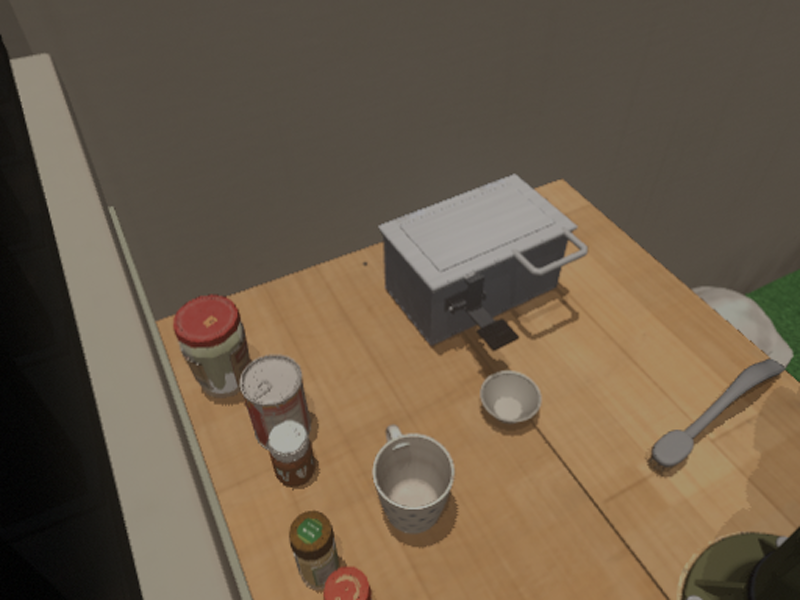

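View pics/top0b.png

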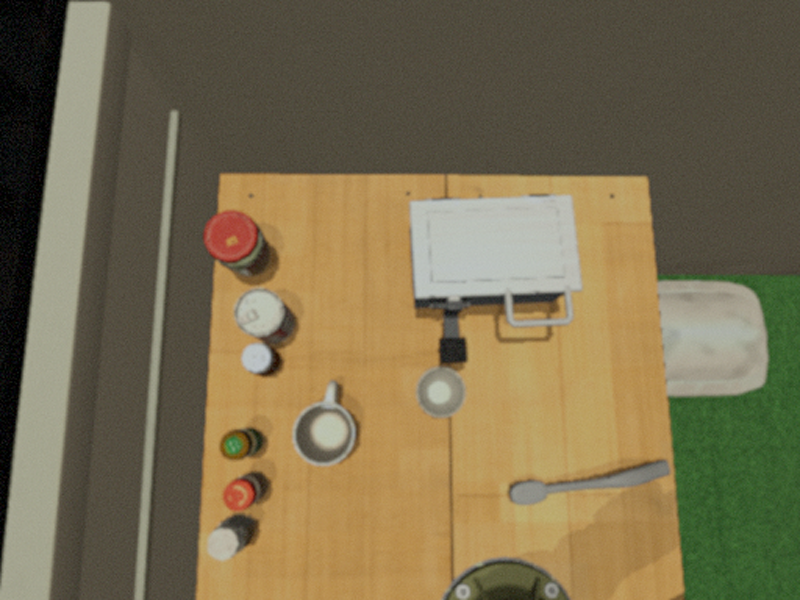

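Both views show the caddy: in the enlarged scene view the bar is near (555,262) and the pad near (497,333). In the top view the bar is near (540,322) and the pad near (453,350). The bowl is close in front of the pad. I'll crop for precise pixels.

```bash
python3 - <<'E'
import cv2
s=cv2.imread('pics/scene0.png')[110:240,235:385]; t=cv2.imread('pics/top0.png')[120:270,255:380]
cv2.imwrite('pics/sc.png',cv2.resize(s,None,fx=4.6,fy=4.6,interpolation=cv2.INTER_CUBIC)) 
cv2.imwrite('pics/tc.png',cv2.resize(t,None,fx=4,fy=4,interpolation=cv2.INTER_CUBIC))
E
```

```text
(no output)
```

View pics/sc.png

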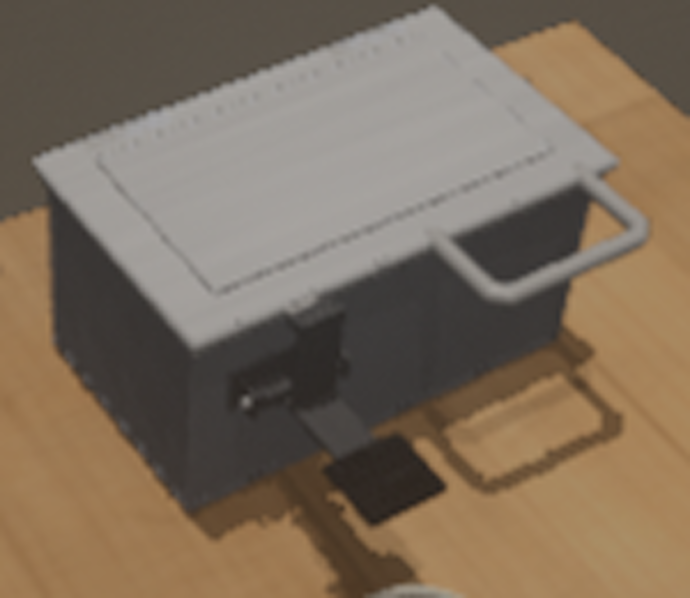

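View pics/tc.png

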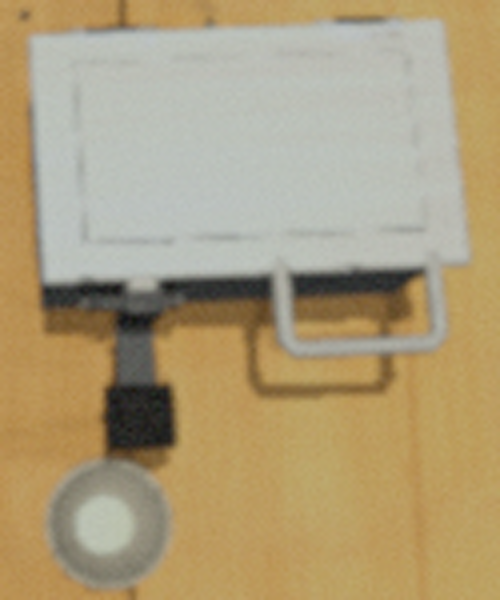

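The crops show the lid corners, the pad and the bar clearly. In scene-crop pixels the pad centre is (385,479) and the bar middle (577,262). In the top crop they are (140,416) and (363,346). Next I'll triangulate these and fit the caddy pose.

```bash
cat > h.py <<'E'
import numpy as np,pickle
from scipy.spatial.transform import Rotation as Ro
from scipy.optimize import least_squares
def proj(c,P,o=None,R=None):
    o=c["origin"] if o is None else o
    R=Ro.from_euler('xyz',c["rotation"],degrees=True).as_matrix() if R is None else R
    q=(np.atleast_2d(P)-o)@R; s=q[:,:2]/q[:,2:]
    s=s*(1+c["k1"]*(s**2).sum(1,keepdims=True)); K=c["camera_matrix"]
    return s*[K[0,0],K[1,1]]+K[:2,2]
def caddy(p,P):
    c,s=np.cos(p[2]),np.sin(p[2]); P=np.atleast_2d(P)
    return P@np.array([[c,s,0],[-s,c,0],[0,0,1]])+[p[0],p[1],0]
E
python3 - <<'E'
from h import *
S=pickle.load(open('scene0.pkl','rb'));T=pickle.load(open('top0.pkl','rb'))
n=['BL','BR','FR','FL','pad','bar','bowl']
s=np.array([[35,160],[432,7],[617,163],[197,347],[385,479],[577,262]]);t=np.array([[30,37],[443,20],[468,263],[43,285],[140,416],[363,346]])
s=235*np.array([1,0])+110*np.array([0,1])+(s+.5)/4.6-.5; t=np.array([255,120])+(t+.5)/4-.5
X=[]
for i in range(6):
    r=least_squares(lambda P:np.r_[proj(S,P)[0]-s[i],proj(T,P)[0]-t[i]],[.7,0,.1]); X.append(r.x)
    print(n[i],r.x.round(4),r.fun.round(1))
M=np.array([[.078,.126,.1325],[.078,-.126,.1325],[-.074,-.126,.1325],[-.074,.126,.1325],[-.152,.068,.089],[-.122,-.058,.133]])
f=lambda p:np.r_[(proj(S,caddy(p,M))-s).ravel(),(proj(T,caddy(p,M))-t).ravel()]
r=least_squares(f,[.7,0,0]);print(r.x,np.degrees(r.x[2]),r.fun.round(1))
# bowl rim centre z .034 / others in top view
for nm,uv,z in [('bowl',(441,392),.034),('mug',(325,433),.093),('tin',(262,314),.11)]:
    q=(np.array(uv)+.5)/1.5625-.5
    b=least_squares(lambda P:proj(T,[P[0],P[1],z])[0]-q,[.5,0]).x;print(nm,b)
p=r.x
for k,v in dict(axis=[.074,0,.129],bar=M[5],pad=M[4]).items():print(k,caddy(p,v)[0].round(4))
E
```

```text
BL [0.6598 0.1536 0.1369] [-0.7 -0.1  0.6  0.4]
BR [ 0.6733 -0.0947  0.1353] [-0.3 -0.   0.2  0.1]
FR [ 0.5229 -0.1006  0.1358] [-0.7 -0.   0.6  0.4]
FL [0.5091 0.1473 0.1383] [-0.8 -0.1  0.8  0.5]
pad [0.4388 0.0867 0.0862] [-0.8 -0.1  0.7  0.5]
bar [ 0.473  -0.0362  0.1389] [-1.1 -0.1  0.9  0.7]
[0.59228636 0.02511696 0.04719426] 2.7040319287394565 [-1.9  0.4 -0.3  0.  -0.1  0.2 -1.8  0.8  0.1 -0.6 -0.7  1.5  0.1 -0.7
  0.7 -0.5  1.5  0.1  0.5 -0.4  1.2  1.   1.2  1. ]
bowl [0.37679875 0.10248571]
mug [0.31598936 0.28197906]
tin [0.49208482 0.37816455]
axis [0.6662 0.0286 0.129 ]
bar [ 0.4732 -0.0386  0.133 ]
pad [0.4372 0.0859 0.089 ]
```

```bash
cat > go.py <<'E'
import sys; from h import *; from plant import read_state
x,y,z,yaw=map(float,sys.argv[1:5]); s=read_state()
R=Ro.from_euler('xyz',s['eef_rot'],degrees=True)
d=R.inv().apply(np.array([x,y,z])-s['ee_pos']); w=(R.inv()*Ro.from_euler('xyz',[180,0,yaw],degrees=True)).as_rotvec(degrees=True)
print(s['clock'],s['ee_pos'].round(4),s['eef_rot'].round(2),'F',s['contact_force'].round(2),'q',s['joint_positions'].round(0),'\nrow',d.round(4),w.round(2))
E
python3 go.py .5 -.25 .32 93
```

```text
0.15 [ 0.2078 -0.6154  0.1937] [-179.92    0.     18.66] F [-0.48  0.8   0.03] q [72. 18. -4. 83.  1. 79. -3.] 
row [ 0.3937 -0.2529 -0.126 ] [-7.000e-02 -5.000e-02 -7.434e+01]
```

```bash
python3 -m inch '[0,0.02,-0.01,-0.04,0,0,-8, 0,0.06,-0.04,-0.07,0,0,-16, 0,0.1,-0.06,-0.1,0,0,-24, 0,0.14,-0.085,-0.126,0,0,-32, 0,0.18,-0.11,-0.126,0,0,-40, 0,0.22,-0.14,-0.126,0,0,-48, 0,0.26,-0.165,-0.126,0,0,-56, 0,0.3,-0.19,-0.126,0,0,-64]' 20; python3 go.py .52 -.0386 .3 93
```

```text
clock: 0.95
ee_pos: [0.4286, -0.3424, 0.3207]
eef_rot: [180.0, 0.0, 83.0]
contact_force: [1.1, 0.3, -0.6]
opening: 0.0313
gripper_force: 0.0
0.95 [ 0.4286 -0.3424  0.3207] [1.7999e+02 4.0000e-02 8.2980e+01] F [ 1.11  0.3  -0.59] q [ 57.   5. -23.  85.   2.  90.  27.] 
row [0.3127 0.0536 0.0205] [  0.     0.04 -10.02]
```

```bash
python3 -m inch '[0,0.045,0,0,0,0,-3, 0,0.09,0.01,0,0,0,-6, 0,0.135,0.01,0,0,0,-10, 0,0.18,0.01,0,0,0,-10, 0,0.225,0.01,0,0,0,-10, 0,0.27,0.01,0,0,0,-10, 0,0.32,0.01,0,0,0,-10, 0,0.32,0.01,0,0,0,-10]'; python3 - <<'E'
from plant import *; import pickle,cv2
s=read_state();c=viewer.capture("wrist");pickle.dump((s,c),open('w1.pkl','wb'));print(s['ee_pos'],s['eef_rot'])
cv2.imwrite('pics/w1.png',cv2.resize(c['image'][:,:,::-1],(800,600),interpolation=cv2.INTER_CUBIC))
E
```

```text
clock: 1.75
ee_pos: [0.4788, -0.0192, 0.3211]
eef_rot: [179.9, -0.1, 93.4]
contact_force: [0.1, -0.5, 0.5]
opening: 0.0005
gripper_force: 0.0
[ 0.47884504 -0.01919695  0.32112156] [ 1.79915079e+02 -1.03694030e-01  9.34175742e+01]
```

View pics/w1.png

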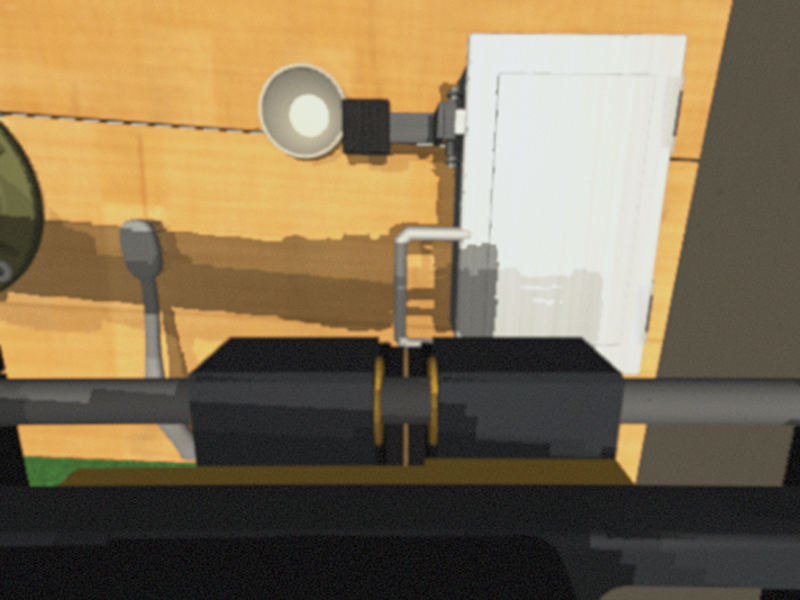

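The wrist view shows the bar centreline at u≈402, from (402,234) to (402,341), the pad centre at (366,127) and the bowl rim centre at (303,111). I'll fuse these with the other two views.

```bash
python3 - <<'E'
from h import *
S=pickle.load(open('scene0.pkl','rb'));T=pickle.load(open('top0.pkl','rb'));st,W=pickle.load(open('w1.pkl','rb'))
Rt=Ro.from_euler('xyz',st['eef_rot'],degrees=True).as_matrix();m=W['mount'];o=Rt@m[:3,3]+st['ee_pos'];R=Rt@m[:3,:3]
s=np.array([235,110])+(np.array([[385,479],[577,262]])+.5)/4.6-.5
t=np.array([255,120])+(np.array([[140,416],[363,346]])+.5)/4-.5
w=(np.array([[366,127],[402,288]])+.5)/1.5625-.5
for i,n in enumerate(['pad','bar']):
    r=least_squares(lambda P:np.r_[proj(S,P)[0]-s[i],proj(T,P)[0]-t[i],proj(W,P,o,R)[0]-w[i]],[.5,0,.1]);print(n,r.x.round(4),r.fun.round(1))
    z=[.089,.133][i];print(' z known',least_squares(lambda P:proj(W,[*P,z],o,R)[0]-w[i],[.5,0]).x.round(4))
print('bowl',least_squares(lambda P:proj(W,[*P,.034],o,R)[0]-(np.array([303,111])+.5)/1.5625+.5,[.5,0]).x)
E
python3 go.py .434 .095 .3 170;python3 go.py .434 .095 .16 170
```

```text
pad [0.4396 0.0858 0.0843] [-0.7  0.1  1.   0.3 -0.  -0.1]
 z known [0.4401 0.0852]
bar [ 0.476  -0.0374  0.1353] [-1.8  0.2  0.9 -0.3 -0.7  0.3]
 z known [ 0.4768 -0.0374]
bowl [0.37768284 0.10044369]
1.8 [ 0.4787 -0.0238  0.3208] [1.7996e+02 2.0000e-02 9.3130e+01] F [ 0.54 -0.33 -0.49] q [ 42.  -4. -39.  93.  -2.  90.   6.] 
row [ 0.121  -0.0381  0.0208] [ 2.000e-02  4.000e-02 -7.687e+01]
1.8 [ 0.4787 -0.0238  0.3208] [1.7996e+02 2.0000e-02 9.3130e+01] F [ 0.54 -0.33 -0.49] q [ 42.  -4. -39.  93.  -2.  90.   6.] 
row [ 0.1211 -0.0382  0.1608] [ 2.000e-02  4.000e-02 -7.687e+01]
```

```bash
python3 -m inch '[0,0.02,-0.01,0,0,0,-8, 0,0.04,-0.02,0,0,0,-16, 0,0.06,-0.03,0,0,0,-24, 0,0.08,-0.04,0.02,0,0,-32, 0,0.1,-0.04,0.04,0,0,-40, 0,0.12,-0.04,0.06,0,0,-48, 0,0.12,-0.04,0.08,0,0,-56, 0,0.12,-0.04,0.1,0,0,-64]'; python3 go.py .436 .094 .12 170
```

```text
clock: 2.6
ee_pos: [0.433, 0.0892, 0.2196]
eef_rot: [-180.0, 0.0, 157.0]
contact_force: [0.9, 0.1, 0.2]
opening: 0.0002
gripper_force: 0.0
2.6 [0.433  0.0892 0.2196] [-1.7996e+02  2.0000e-02  1.5698e+02] F [0.85 0.14 0.23] q [ 31.  -8. -42. 107.  -6.  79.  58.] 
row [-0.0009  0.0056  0.0996] [-4.000e-02  1.000e-02 -1.302e+01]
```

```bash
python3 -m inch '[0,-0.001,0.004,0.03,0,0,-6, 0,-0.001,0.004,0.06,0,0,-13, 0,-0.001,0.004,0.08,0,0,-13, 0,-0.001,0.004,0.1,0,0,-13, 0,-0.001,0.004,0.1,0,0,-13,0,-0.001,0.004,0.1,0,0,-13]'; python3 go.py .436 .094 .062 170
```

```text
clock: 3.2
ee_pos: [0.4356, 0.0924, 0.1207]
eef_rot: [-180.0, -0.0, 169.6]
contact_force: [0.8, -0.1, 0.0]
opening: 0.0005
gripper_force: 0.0
3.2 [0.4356 0.0924 0.1207] [-1.800e+02 -4.000e-02  1.696e+02] F [ 0.78 -0.12  0.03] q [ 29.  -3. -43. 115.  -2.  67.  67.] 
row [-0.0001  0.0016  0.0587] [-0.   -0.04 -0.4 ]
```

```bash
python3 -m inch '[0,0,0,0.015,0,0,0, 0,0,0,0.03,0,0,0, 0,0,0,0.035,0,0,0, 0,0,0,0.04,0,0,0, 0,0,0,0.045,0,0,0, 0,0,0,0.05,0,0,0, 0,0,0,0.05,0,0,0]'
```

```text
clock: 3.9
ee_pos: [0.4353, 0.0931, 0.0702]
eef_rot: [-180.0, -0.0, 169.7]
contact_force: [0.2, -0.2, -0.1]
opening: 0.0003
gripper_force: 0.0
```

No force at 19 mm below the pad's expected height, so I'll take another look.

```bash
python3 - <<'E'
from plant import *; import cv2,numpy as np
a=viewer.capture("scene")['image'][120:240,260:400,::-1]; b=viewer.capture("top")['image'][110:260,240:390,::-1]
print(read_state())
a=cv2.resize(a,(400,343),interpolation=3);b=cv2.resize(b,(400,400),interpolation=3)
a=cv2.copyMakeBorder(a,0,57,0,0,0)
cv2.imwrite('pics/p1.png',np.hstack([a,b]))
E
```

```text
{'clock': 4.0, 'joint_positions': array([ 28.66316534,   1.25501427, -44.03025513, 118.22288263,
         1.00037369,  60.87478244,  63.82365037]), 'dq': array([-0.09717003, -0.22809999,  0.02029111, -0.18199293, -0.05826798,
       -0.08307634, -0.00450351]), 'joint_torque': array([ 1.53491332e-02, -2.16351753e+01, -3.87167120e-01, -2.76494372e+01,
        1.95583171e-02,  9.21523059e-02, -3.50007082e-03]), 'ee_pos': array([0.43563943, 0.09322976, 0.07063006]), 'eef_rot': array([1.79999881e+02, 4.00099492e-03, 1.69670755e+02]), 'contact_force': array([-0.52194417, -0.33071414, -0.27079421]), 'ft_torque': array([ 7.49101060e-02, -1.00644971e-01,  2.74267386e-05]), 'gripper_force': 0.0, 'opening': 0.00022350310135607924}
```

View pics/p1.png

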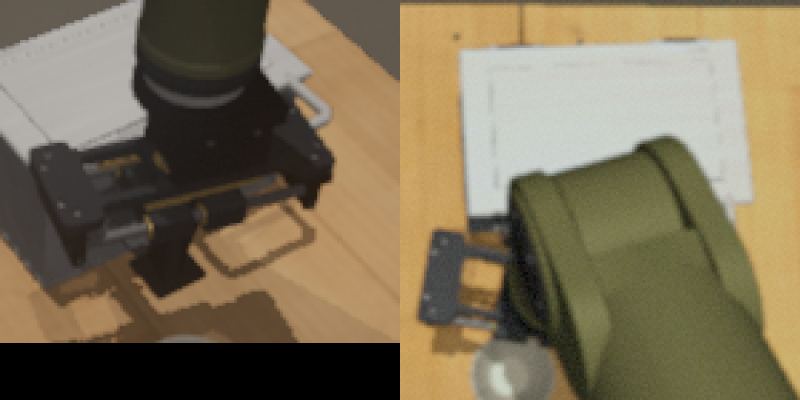

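The fingers stand over the pad, whose centre is at about (170,272) in the left half, and the lid is still closed. I'll go on down slowly and watch the force.

```bash
python3 -m inch '[0,0,0,0.002,0,0,0, 0,0,0,0.004,0,0,0, 0,0,0,0.006,0,0,0,0,0,0,0.006,0,0,0]'; python3 -m inch '[0,0,0,0.002,0,0,0, 0,0,0,0.004,0,0,0, 0,0,0,0.006,0,0,0,0,0,0,0.006,0,0,0]'
```

```text
clock: 4.4
ee_pos: [0.4353, 0.0931, 0.0642]
eef_rot: [-180.0, -0.0, 169.7]
contact_force: [-0.3, 0.5, 0.4]
opening: 0.0005
gripper_force: 0.0
clock: 4.8
ee_pos: [0.4356, 0.0932, 0.0584]
eef_rot: [-180.0, 0.0, 169.7]
contact_force: [-1.4, 0.8, 1.3]
opening: 0.0005
gripper_force: 0.8
```

```bash
python3 - <<'E'
from plant import *; import cv2,numpy as np
from h import *
st=read_state(); S=viewer.capture("scene");W=viewer.capture("wrist")
print(st['ee_pos'], 'tcp in crop',(proj(S,st['ee_pos'])[0]-[270,150])*4)
a=S['image'][150:240,270:370,::-1]; b=W['image'][120:345,140:395,::-1]
Rt=Ro.from_euler('xyz',st['eef_rot'],degrees=True).as_matrix();m=W['mount'];o=Rt@m[:3,3]+st['ee_pos'];R=Rt@m[:3,:3]
print('tcp wrist',(proj(W,st['ee_pos'],o,R)[0]-[140,120])*400/255, 'pad nominal',(proj(W,[.4393,.0855,.087],o,R)[0]-[140,120])*400/255)
a=cv2.resize(a,(400,360),interpolation=3);b=cv2.resize(b,(400,353),interpolation=3)
b=cv2.copyMakeBorder(b,0,7,0,0,0)
cv2.imwrite('pics/p2.png',np.hstack([a,b]))
E
```

```text
[0.43560686 0.09320292 0.05844151] tcp in crop [178.15640434 296.56724324]
tcp wrist [188.73990199 158.83252202] pad nominal [169.49577748 199.02013966]
```

View pics/p2.png

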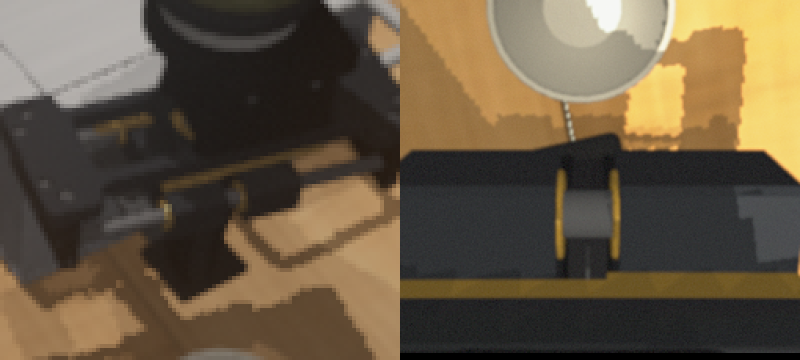

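The pad is only about 1.2 px lower than at the start, so contact has just begun near z≈0.06. I'll keep pressing in small steps, watching the force.

```bash
for i in 1 2; do python3 -m inch '[0,0,0,0.002,0,0,0, 0,0,0,0.004,0,0,0, 0,0,0,0.006,0,0,0,0,0,0,0.006,0,0,0]' | grep -v eef; done
```

```text
clock: 5.3
ee_pos: [0.4358, 0.0932, 0.0529]
contact_force: [-1.6, -0.4, 5.4]
opening: 0.0005
gripper_force: 2.9
clock: 5.7
ee_pos: [0.4364, 0.0933, 0.0467]
contact_force: [0.8, -0.1, 5.0]
opening: 0.0006
gripper_force: 2.2
```

```bash
for i in 1 2; do python3 -m inch '[0,0,0,0.002,0,0,0, 0,0,0,0.004,0,0,0, 0,0,0,0.006,0,0,0,0,0,0,0.006,0,0,0]' | grep -v eef; done
```

```text
clock: 6.1
ee_pos: [0.4373, 0.0934, 0.0412]
contact_force: [1.8, -0.2, 6.6]
opening: 0.0005
gripper_force: 2.7
clock: 6.5
ee_pos: [0.4381, 0.0933, 0.039]
contact_force: [-10.9, -2.9, 40.0]
opening: 0.0004
gripper_force: 20.6
```

Hard stop at z≈0.039 with 40 N, about 21 mm after contact. Now I'll release and check the lid.

```bash
python3 -m inch '[0,0,0,0,0,0,0, 0,0,0,-0.02,0,0,0, 0,0,0,-0.05,0,0,0, 0,0,0,-0.09,0,0,0, 0,0,0,-0.14,0,0,0, 0,-0.0,0,-0.19,0,0,0, 0,0,0,-0.24,0,0,0, 0,0,0,-0.27,0,0,0]'|head -3
python3 -m inch '[0.05,0.02,-0.06,0,0,0,8, 0.05,0.02,-0.08,0,0,0,16, 0.05,0.02,-0.1,0,0,0,24, 0.05,0.02,-0.13,0,0,0,32, 0.05,0.02,-0.13,0,0,0,40, 0.05,0.02,-0.13,0,0,0,48, 0.05,0.02,-0.13,0,0,0,56, 0.05,0.02,-0.13,0,0,0,64]'; python3 - <<'E'
from plant import *; import cv2,numpy as np,pickle
s=read_state();W=viewer.capture("wrist");S=viewer.capture("scene");pickle.dump((s,W,S),open('w2.pkl','wb'))
a=S['image'][90:240,230:400,::-1];b=W['image'][:,:,::-1]
a=cv2.resize(a,(400,353),interpolation=3);b=cv2.resize(b,(400,300),interpolation=3)
cv2.imwrite('pics/p3.png',np.hstack([a,cv2.copyMakeBorder(b,0,53,0,0,0)]));print(s['ee_pos'],s['eef_rot'],s['opening'])
E
```

```text
clock: 7.3
ee_pos: [0.4361, 0.0934, 0.3078]
eef_rot: [180.0, 0.2, 169.7]
clock: 8.1
ee_pos: [0.392, -0.031, 0.3037]
eef_rot: [-179.9, -0.1, 105.3]
contact_force: [0.1, 0.1, -0.1]
opening: 0.0486
gripper_force: 0.0
[ 0.39197684 -0.03104334  0.30365357] [-1.79912077e+02 -5.86491225e-02  1.05322324e+02] 0.04856314656986625
```

View pics/p3.png

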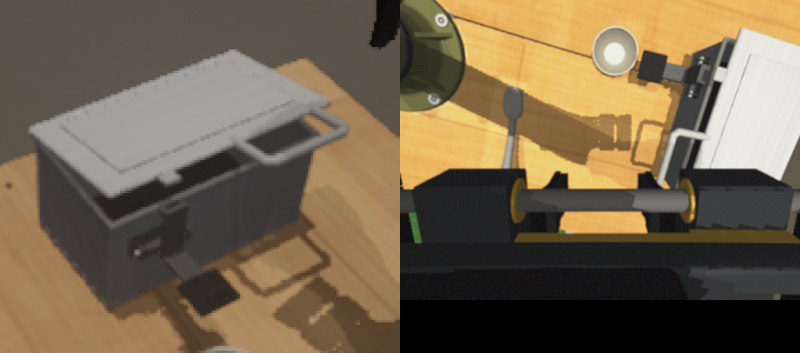

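The lid has popped and the lever is back up. In the scene half the bar runs from (248,157) to (343,132), and in the wrist half its left corner is at (672,133). The pressing suggests the closed fingertips end about 25 mm above the stated TCP, so I'll straddle the bar deeper. Next I'll fit the lid angle.

```bash
cat > bar.py <<'E'
from h import *
P=np.array([.4765,-.038,.133]);yaw=.05;u=np.array([np.cos(yaw),np.sin(yaw),0]);v=np.array([-u[1],u[0],0])
A=P+.196*np.cos(.02)*u; A[2]=.129
def bar(th,s=0): return A+.196*(-np.cos(th+.02)*u+np.array([0,0,np.sin(th+.02)]))+s*v
E
python3 - <<'E'
from bar import *
st,W,S=pickle.load(open('w2.pkl','rb'))
Rt=Ro.from_euler('xyz',st['eef_rot'],degrees=True).as_matrix();m=W['mount'];o=Rt@m[:3,3]+st['ee_pos'];R=Rt@m[:3,:3]
a=np.array([230,90])+(np.array([[248,157],[343,132]])+.5)/2.353-.5; b=(np.array([272,133])+.5)/.78125-.5
for th in [0.1,.15,.18,.2,.22,.25]:
    print(th,bar(th).round(4),(proj(S,[bar(th,.043),bar(th,-.043)])-a).round(1).ravel(),(proj(W,bar(th,.043),o,R)[0]-b).round(1))
E
python3 go.py .481 -.038 .27 93
```

```text
0.1 [ 0.4779 -0.0379  0.1525] [ 8.4 11.  -0.9  7.6] [-5.8 -6.3]
0.15 [ 0.4793 -0.0379  0.1622] [ 8.6  7.2 -0.4  3.8] [-2.2 -4.6]
0.18 [ 0.4804 -0.0378  0.1679] [ 8.7  4.9 -0.2  1.5] [ 0.3 -3.5]
0.2 [ 0.4812 -0.0378  0.1718] [ 8.7  3.3 -0.1 -0.1] [ 2.1 -2.8]
0.22 [ 0.4821 -0.0377  0.1756] [ 8.7  1.7 -0.  -1.7] [ 4. -2.]
0.25 [ 0.4836 -0.0376  0.1813] [ 8.7 -0.8  0.  -4.1] [ 7.  -0.7]
8.2 [ 0.3921 -0.0311  0.3038] [-1.7992e+02 -4.0000e-02  1.0563e+02] F [-0.25  0.64  0.45] q [ 42. -16. -32. 104.  -9.  90.  27.] 
row [-0.0307  0.0838  0.0336] [-0.08 -0.03 12.63]
```

```bash
python3 -m inch '[0.044,-0.015,0.04,0.0,0,0,6, 0.044,-0.03,0.084,0.02,0,0,12.5, 0.044,-0.03,0.084,0.06,0,0,12.5, 0.044,-0.03,0.084,0.06,0,0,12.5, 0.044,-0.03,0.084,0.06,0,0,12.5]'; python3 go.py .481 -.038 .17 93;  python3 go.py .481 -.038 .136 93
```

```text
clock: 8.7
ee_pos: [0.4807, -0.0372, 0.2443]
eef_rot: [-179.9, -0.0, 93.3]
contact_force: [0.7, -0.2, 1.4]
opening: 0.0443
gripper_force: 0.0
8.7 [ 0.4807 -0.0372  0.2443] [-1.7988e+02 -4.0000e-02  9.3290e+01] F [ 0.75 -0.23  1.44] q [ 43.  -2. -40. 100.  -2.  82.   6.] 
row [-0.0009  0.0004  0.0743] [-0.12 -0.04  0.29]
8.7 [ 0.4807 -0.0372  0.2443] [-1.7988e+02 -4.0000e-02  9.3290e+01] F [ 0.75 -0.23  1.44] q [ 43.  -2. -40. 100.  -2.  82.   6.] 
row [-0.0009  0.0004  0.1083] [-0.12 -0.04  0.29]
```

```bash
python3 -m inch '[0.044,0,0,0.02,0,0,0,0.044,0,0,0.04,0,0,0, 0.044,0,0,0.06,0,0,0, 0.044,0,0,0.075,0,0,0, 0.044,0,0,0.075,0,0,0]'; python3 -m inch '[0.044,0,0,0.01,0,0,0,0.044,0,0,0.02,0,0,0, 0.044,0,0,0.03,0,0,0, 0.044,0,0,0.035,0,0,0, 0.044,0,0,0.035,0,0,0]'; python3 - <<'E'
from plant import *; import cv2,numpy as np,pickle
W=viewer.capture("wrist");S=viewer.capture("scene")
a=S['image'][100:200,300:400,::-1];b=W['image'][100:300,140:400,::-1]
a=cv2.resize(a,(350,350),interpolation=3);b=cv2.resize(b,(450,346),interpolation=3)
cv2.imwrite('pics/p4.png',np.hstack([a,cv2.copyMakeBorder(b,0,4,0,0,0)]))
E
```

```text
clock: 9.2
ee_pos: [0.4811, -0.0375, 0.1704]
eef_rot: [180.0, 0.1, 93.2]
contact_force: [0.0, 0.1, -0.5]
opening: 0.0438
gripper_force: 0.0
clock: 9.7
ee_pos: [0.4809, -0.0372, 0.1336]
eef_rot: [-179.9, -0.0, 93.2]
contact_force: [0.8, 0.4, -0.2]
opening: 0.044
gripper_force: 0.0
```

View pics/p4.png

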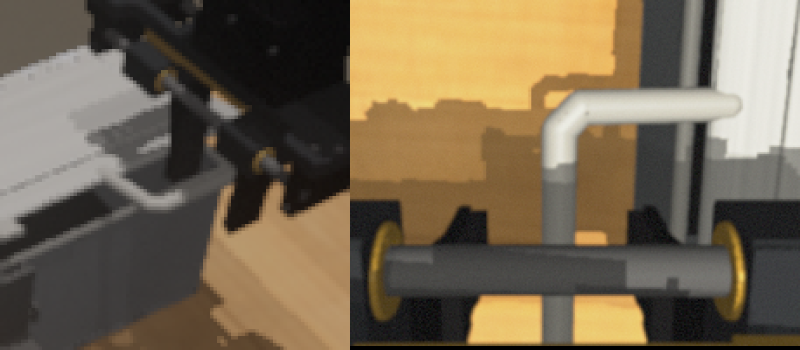

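The bar is centred between the fingers: bar at u≈558 in the wrist half, finger faces at 487 and 628. The front fingertip hangs below the bar, so I'll close.

```bash
python3 -m inch '[0.0,0,0,0,0,0,0,0,0,0,0,0,0,0, 0,0,0,0,0,0,0, 0,0,0,0,0,0,0, 0,0,0,0,0,0,0,0,0,0,0,0,0,0]' 20
```

```text
clock: 10.4
ee_pos: [0.4813, -0.0374, 0.1345]
eef_rot: [-180.0, 0.0, 93.2]
contact_force: [-0.6, -0.4, -0.5]
opening: 0.0092
gripper_force: 20.0
```

Gripped: opening 9.2 mm, which is the bar. Next I'll compute the arc rows.

```bash
python3 - <<'E'
from bar import *
b0=bar(.2)
def T(th):
    d=bar(th)-b0; a=np.radians(15)*(th-.2)/.847
    return np.array([d[:2]@u[:2]-.037*np.sin(a), -d[2]+.037*(np.cos(a)-1), np.degrees(a)])
ths=np.linspace(.2,1.047,17)
for k,t in enumerate(ths[1:]):
    b=T(ths[8]) if k>=8 else np.zeros(3); r=T(t)-b
    if k>=8:
        a=np.radians(b[2]);r[:2]=[np.cos(a)*r[0]+np.sin(a)*r[1],-np.sin(a)*r[0]+np.cos(a)*r[1]]
    print(round(t,2),r.round(4), T(t).round(3))
E
```

```text
0.25 [ 0.0019 -0.0101  0.9375] [ 0.002 -0.01   0.938]
0.31 [ 0.0044 -0.02    1.875 ] [ 0.004 -0.02   1.875]
0.36 [ 0.0074 -0.0298  2.8125] [ 0.007 -0.03   2.812]
0.41 [ 0.0108 -0.0393  3.75  ] [ 0.011 -0.039  3.75 ]
0.46 [ 0.0148 -0.0487  4.6875] [ 0.015 -0.049  4.687]
0.52 [ 0.0193 -0.0578  5.625 ] [ 0.019 -0.058  5.625]
0.57 [ 0.0242 -0.0666  6.5625] [ 0.024 -0.067  6.563]
0.62 [ 0.0296 -0.0751  7.5   ] [ 0.03  -0.075  7.5  ]
0.68 [ 0.0047 -0.0089  0.9375] [ 0.035 -0.083  8.438]
0.73 [ 0.0099 -0.0175  1.875 ] [ 0.042 -0.091  9.375]
0.78 [ 0.0155 -0.0258  2.8125] [ 0.048 -0.099 10.312]
0.84 [ 0.0216 -0.0338  3.75  ] [ 0.055 -0.106 11.25 ]
0.89 [ 0.0281 -0.0415  4.6875] [ 0.063 -0.113 12.187]
0.94 [ 0.0349 -0.0487  5.625 ] [ 0.071 -0.119 13.125]
0.99 [ 0.0422 -0.0556  6.5625] [ 0.079 -0.125 14.062]
1.05 [ 0.0498 -0.062   7.5   ] [ 0.087 -0.13  15.   ]
```

```bash
python3 -m inch '[0,0,0.002,-0.01,1,0,0, 0,0,0.0045,-0.02,2,0,0, 0,0,0.0075,-0.03,3,0,0, 0,0,0.011,-0.0395,4,0,0, 0,0,0.015,-0.0485,5,0,0, 0,0,0.0195,-0.058,6,0,0, 0,0,0.024,-0.0665,7,0,0, 0,0,0.0295,-0.075,7.5,0,0]' 30
```

```text
clock: 11.2
ee_pos: [0.5106, -0.036, 0.2088]
eef_rot: [-172.4, -0.0, 93.1]
contact_force: [0.7, -0.9, -4.8]
opening: 0.0087
gripper_force: 30.0
```

```bash
python3 -m inch '[0,0,0.0045,-0.009,1,0,0, 0,0,0.01,-0.0175,2,0,0, 0,0,0.0155,-0.026,3,0,0, 0,0,0.0215,-0.034,4,0,0, 0,0,0.028,-0.0415,5,0,0, 0,0,0.035,-0.0485,6,0,0, 0,0,0.042,-0.0555,7,0,0, 0,0,0.05,-0.062,7.5,0,0]' 30; python3 -m inch '[0,0,0,0,0,0,0,0,0,0,0,0,0,0,0,0,0,0,0,0,0,0,0,0,0,0,0,0,0,0,0,0,0,0,0]'; python3 - <<'E'
from plant import *; import cv2,numpy as np,pickle
S=viewer.capture("scene");T=viewer.capture("top");pickle.dump((read_state(),S,T),open('w3.pkl','wb'))
a=S['image'][40:240,220:420,::-1];b=T['image'][90:290,230:430,::-1]
cv2.imwrite('pics/p5.png',np.hstack([cv2.resize(i,(400,400),interpolation=3) for i in (a,b)]))
E
```

```text
clock: 12.0
ee_pos: [0.5667, -0.0336, 0.2639]
eef_rot: [-164.6, 0.1, 93.1]
contact_force: [-5.3, -1.8, -0.7]
opening: 0.0088
gripper_force: 30.0
clock: 12.5
ee_pos: [0.5667, -0.0336, 0.2639]
eef_rot: [-164.7, 0.1, 93.1]
contact_force: [-5.1, -1.6, -1.3]
opening: 0.0089
gripper_force: 30.0
```

View pics/p5.png

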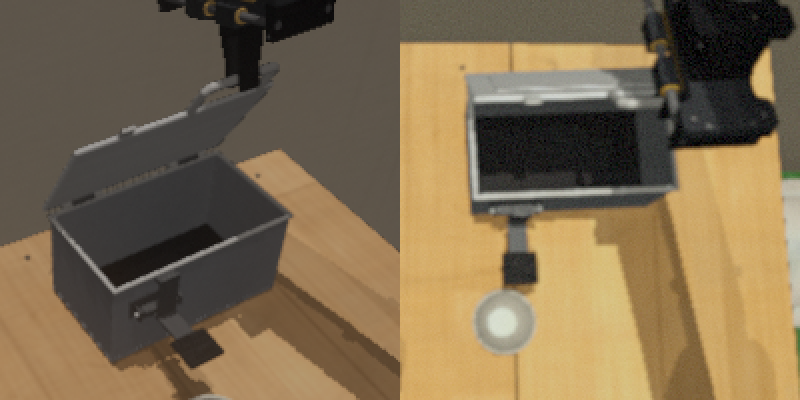

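The lid stands raised with the bar held. Its front-left corner is at (75,152) in the scene crop, and the lever is up. I'll check the angle from that corner.

```bash
python3 - <<'E'
from bar import *
st,S,T=pickle.load(open('w3.pkl','rb'))
for th in [.8,.9,.95,1,1.05,1.1,1.2]:
    L=lambda s,h:A+.058*v+.152*(-np.cos(th)*u+np.array([0,0,np.sin(th)]))+h*(np.sin(th)*u+np.array([0,0,np.cos(th)]))+s*v
    print(th,bar(th).round(3),((proj(S,[L(.126,0),L(-.126,0)])-[220,40])*2).round(0).ravel(),((proj(T,[L(.126,0),L(-.126,0)])-[230,90])*2).round(0).ravel())
Rt=Ro.from_euler('xyz',st['eef_rot'],degrees=True).as_matrix();print(st['ee_pos']-.0375*Rt[:,2],st['contact_force'])
E
```

```text
0.8 [ 0.539 -0.035  0.272] [ 89. 189. 287. 113.] [ 74. 138. 317. 127.]
0.9 [ 0.554 -0.034  0.285] [ 83. 175. 282. 100.] [ 74. 124. 319. 114.]
0.95 [ 0.562 -0.034  0.291] [ 80. 168. 279.  94.] [ 74. 117. 320. 106.]
1 [ 0.57  -0.033  0.296] [ 77. 161. 276.  87.] [ 74. 110. 321.  99.]
1.05 [ 0.578 -0.033  0.301] [ 73. 154. 273.  81.] [ 74. 102. 322.  92.]
1.1 [ 0.587 -0.032  0.305] [ 70. 147. 269.  76.] [ 74.  95. 323.  84.]
1.2 [ 0.605 -0.032  0.313] [ 63. 135. 262.  65.] [ 73.  79. 323.  69.]
[ 0.57651116 -0.03296701  0.30002896] [-4.78641242 -1.57811114 -0.151352  ]
```

Three estimates agree on 1.05–1.08 rad: the scene corner, the top-view edge at row 98, and the arm kinematics. The arm is at rest, so I'm handing in.

```bash
python3 -c "
from plant import order;print(order.job_done())"
```

```text
the job is handed in; nothing more can be done
None
```

I pressed the trip lever to its stop and let it spring back up, then lifted the lid by its bar to about 60 degrees (estimated 1.05 rad); the fingers were still holding it at rest when I handed the job in, and the bystanders were not touched as far as the camera views showed, but no verdict came back.

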